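# Close a split housing and hold it shut

## Robot

A 7-joint arm with a two-finger parallel gripper is mounted at the origin on a cart in front of the work surface, level with it; the furniture and walls round the work are solid. World frame = base frame: x ahead of the robot, y to its left, z up, the work surface at z = 0. Lengths are in m, angles in rad, forces in N, time in s.
With the tool pointing down it reaches from about 0.4 to 0.875 m from the base axis. Payload 6.5 kg.
Tool frame: the origin (TCP) lies at the very end of the fingers, on their centre line; the grasp point (between the pads) lies 19 mm behind it; x points along the fingers, y is the direction in which the jaws open and shut, and the axes are right-handed (so a half turn about x gives the same grasp; the last joint's range is limited). The gripper opens to 85 mm and grips with 20 to 120 N. Pads are 22 mm wide; open, the fingers measure 114 mm over their backs; the gripper's body (76 mm by 85 mm) begins 54 mm behind the grasp point. The pads swing forward as they close: fully open they stand 13 mm farther back than shut.
Start: joints at [-1.212, 0.536, -0.004, 1.538, 0.003, 1.067, -0.071], TCP at [0.268, 0.592, 0.231] pointing down, gripper open.
Joint ranges: [-2.7, 2.7], [-0.37, 2.16], [-1.27, 1.26], [0.24, 2.4], [-1.31, 4.45], [0.19, 1.91], [-2.76, 2.76]. Speed limits (rad/s): [2.39, 2.39, 3.14, 3.14, 3.14, 3.14, 3.14].

## Interface

Orientations are given as a unit quaternion [x, y, z, w].
In Python, from cell import robot, imaging gives the robot as it stands. The module is installed in compiled form; this text tells all that it offers.
- The arm moves only by the tool drive_tool, never from a script. Its argument "plan" is text: rows parted by semicolons, each of 7 numbers parted by spaces: the shift along the world's x, y, z as a fraction of full scale, then the turn, a rotation vector about the world's x, y, z as a fraction of full scale, then the closure, from 0 (fully open) to 1 (shut). A call has 1 to 12 rows; each row is the pose to reach, as a shift and turn from the pose commanded when the call began, turning the shorter way round; what a row does not reach only later rows make up. Full scale, the value 1, is 0.25 m for a shift and 180 degrees for a turn. A row lasts 1/12 s, in which the tool goes at most 41.7 mm and 7.16 degrees, less where a joint would pass 70% of its speed; a pose out of reach is approached as far as the arm can. A call with a number of a shift or a turn outside -1 to 1 is refused whole. A call with a gripper value outside its range is refused whole. The fingers move at their own pace and stop on an object; "squeeze" is the grip in N (left out, the last holds). Time passes only in rows, so rows that repeat a pose let the fingers close. It gives the time, the measured TCP pose, the force and the opening at its end, in the units of the state.
- robot.get_state(): the state, without advancing time (a new reading comes with each control period).
- imaging.grab_frame(name): name is "scene" or "top" or "wrist"; returns the picture (420x560x3 uint8, red, green, blue); there is no depth.
- imaging.calibration(name): a dict with "K" (3x3 intrinsics, pixels), "view" (4x4, takes a point from world to camera coordinates). Camera axes: x right, y up, looking along -z (the intrinsics and any distortion apply to the point x, -y, -z); pixel columns grow to the right and rows downward; lengths in m; the calibration is good to about 2 mm. A picture is of the moment at which its call begins: read the wrist's pose just before it. calibration takes no time and is no camera call; for the wrist camera it gives the pose at the moment of the call.
- robot.hand_in(): hands the job in, once; it reports no verdict.
The state is a dict: "clock": time; "qpos": joint angles; "dq": joint speeds; "joint_efforts": joint torques, N m; "position": TCP position; "tcp_rot": TCP orientation; "force": force on the tool from outside, world axes, zero at the start; "wrist_torque": the same for the moment, N m; "grip_width": finger opening in m.
Only numpy, scipy, OpenCV 4.12 (cv2) and the standard library are available. Lean on these libraries where they do the work, as an engineer would, in place of code of your own. Each camera call takes 0.05 s, during which the arm holds its last target.

## Task

Close the small split housing: first set the loose round cover onto the rim of the round chamber in the lower half, so that it sits fully seated and level, and let go of it; then fit the upper half over the two dowels of the lower half and push it down against the springy seal until the two halves meet. Finish while still holding the pair pressed shut, ready for a colleague to put the screws in: do not let go or ease off at the end. Leave the circuit board, the tape and the spool where they are.

Things in the scene. Friction and masses are not known exactly. Their poses are not given: they have to be found in the camera images.
- housing_lower: lower half of the housing, fixed to the bench: grey block 144 (x) x 90 (y) x 20 mm high, with a round chamber in the middle and two upright dowels at x = +56 and -56 mm, y = 0. Its top, z = 20 mm, is the parting face. Origin: centre of its underside, on the bench; z up. The same after a half turn about z
- chamber_rim (a point): centre of the chamber's open mouth, at rim height, 32 mm above the bench: a round grey cup, outer diameter 48, bore 42 mm, inner floor 10 mm below the rim
- dowel_tip (a point): top of the lower half's dowel at its x = +56 mm, 40 mm above the bench; the other one is at x = -56 mm. Steel, 8 mm in diameter, 20 mm high, the top 5 mm tapered to 3 mm diameter
- housing_upper: loose upper half, grey, 144 (x) x 90 (y) mm, upright on the bench, open side down; about 0.3 kg. Two end flanges 14 mm thick, each with an 11 mm through hole at x = +-56 mm, y = 0; between them a dome (x -44 to 44 mm), top at z = 46 mm, hollow (72 x 74 mm) up to z = 40 mm. Origin: centre of its underside. Fits either way round. Over the lower half its origin is at 25 mm on the free seal, 20 mm pressed shut
- grip_bar (a point): centre of the top face of the upper half's grip bar, 68 mm above the upper half's underside: the bar is 56 mm long (x), 24 mm wide (y), and stands 22 mm up from the dome; grip it across the 24 mm
- chamber_cover: loose round dark steel cover for the chamber, lying upright: plate 54 mm in diameter (z = 6 to 10 mm), under it a spigot of 38 mm diameter (z = 0 to 6 mm) that drops into the chamber's bore, on top a knob of 14 mm diameter (z = 10 to 26 mm). About 60 g. Origin: centre of the spigot's underside; z up. Seated on the rim its origin is 26 mm above the bench
- seal_frame (a joint): springy seal: dark rectangular frame, 86 x 86 mm, standing 5 mm proud of the lower half's parting face. Value in m: 0 = up, 0.005 = pushed flush. It pushes up with 5 N at 0 and 12 N when flush: the upper half's weight does not close it, a further push of about 9 N does, after which the hard faces meet
- circuit_board: green bare circuit board, about 60 x 85 mm, lying flat at the back of the work area; origin under its centre. A bystander
- black_tape: roll of black tape, 62 mm across, 18 mm high, at the back of the work area; origin under its centre. A bystander
- spool: small spool of solder, 55 mm across, 34 mm high, at the back of the work area; origin under its centre. A bystander
Not all that is in view belongs to the job. Leave any blue or green look-alike of the chamber_cover alone. What is shaped like the housing_upper but turquoise is not meant.

How it is judged:
On the way, in this order (a step that is already met when the one before it is completed fails the run):
1. the cover is seated level on the chamber's rim and let go, before the upper half is over it (horizontal distance between chamber_cover and housing_lower below 0.005 m and z of chamber_cover in the frame of housing_lower between 0.024 and 0.028 m and angle between chamber_cover's own z axis and vertical below 0.05 rad and contact force between the fingers and chamber_cover below 0.1 N and horizontal distance between housing_upper and housing_lower above 0.05 m), for 0.2 s.
2. the upper half is on both dowels, down to the seal (horizontal distance between housing_upper and housing_lower below 0.004 m and angle between the x axis of housing_upper and the x axis of housing_lower, either way round below 0.07 rad and angle between housing_upper's own z axis and vertical below 0.05 rad and z of housing_upper in the frame of housing_lower below 0.0275 m), for 0.2 s.
At the end, for the whole second after the job is handed in: Cover on the rim within 5 mm of centre, 2 mm in height, 0.05 rad of level; upper half on the dowels within 4 mm and 0.07 rad, level within 0.05 rad, gap between the halves under 1.5 mm, seal pushed in over 3.5 mm; the fingers still bear on it with over 3 N and it is still (horizontal distance between chamber_cover and housing_lower below 0.005 m and z of chamber_cover in the frame of housing_lower between 0.024 and 0.028 m and angle between each of chamber_cover, housing_upper's own z axis and vertical below 0.05 rad and horizontal distance between housing_upper and housing_lower below 0.004 m and angle between the x axis of housing_upper and the x axis of housing_lower, either way round below 0.07 rad and z of housing_upper in the frame of housing_lower below 0.0215 m and value of joint seal_frame above 0.0035 m and contact force between the fingers and housing_upper above 3 N and linear speed of housing_upper below 0.02 m/s); the arm keeps its last pose, push and grip.
It fails at once if the circuit board, the tape or the spool is shoved more than 30 mm (distance of any of circuit_board, black_tape, spool from where it was at the start of the episode above 0.03 m).
It also fails if it takes over 61 s, if anything falls off the work surface, if the arm or the gripper's body presses on something with over 40 N, if the wrist force passes 120 N, or if a joint passes its speed limit or range.

## Working session

There is one attempt and no reset: what is moved stays moved. The work goes in short steps, Python scripts to look and compute and a tool call to move; the robot and the scene stay as the last step left them, time stands still between calls to the robot, and variables do not carry over. Pictures are saved under pics/ and viewed, and the job is handed in when it is done.

Besides the shell and the picture viewer there is one more tool, called after ">>>" by a JSON object that holds its "fn" and its "kwargs". drive_tool: Moves the arm, as the interface text tells. Shift numbers are shares of 0.25 m and turn numbers shares of 180 degrees, none past 1 either way. Its arguments: {"type":"object","properties":{"plan":{"type":"string"},"squeeze":{"type":"number"}},"required":["plan"]}

```bash
mkdir -p pics; python3 - <<'E'
from cell import robot, imaging
import cv2,numpy as np
s=robot.get_state()
for k,v in s.items(): print(k,np.round(v,4))
for n in ["scene","top","wrist"]:
    c=imaging.calibration(n); print(n,np.round(c["K"],2).tolist(),np.round(c["view"],4).tolist(),[k for k in c])
    im=imaging.grab_frame(n); cv2.imwrite(f"pics/{n}0.png",im[:,:,::-1])
E
```

```text
clock 0.0
qpos [-1.2123  0.5372 -0.0044  1.5388  0.0026  1.0673 -0.0712]
dq [-0.0004  0.0022  0.0001  0.0003 -0.0005  0.0006  0.0005]
joint_efforts [ 1.00000e-04 -5.83417e+01  1.04850e+00 -2.59112e+01  1.23000e-02
  9.50000e-03 -0.00000e+00]
position [0.2676 0.5917 0.2304]
tcp_rot [ 0.1484  0.6913 -0.1496  0.6911]
force [-0.0694  0.2142  1.0342]
wrist_torque [0.0133 0.056  0.0137]
grip_width 0.0853
scene [[500.9, 0.0, 279.99], [0.0, 500.9, 202.82], [0.0, 0.0, 1.0]] [[0.6534, -0.7567, 0.0236, -0.4311], [0.4168, 0.3855, 0.8232, -0.2811], [-0.632, -0.528, 0.5673, -0.7857], [0.0, 0.0, 0.0, 1.0]] ['K', 'view']
top [[421.18, 0.0, 281.57], [0.0, 421.18, 212.23], [0.0, 0.0, 1.0]] [[-0.0581, -0.9983, 0.0067, -0.0149], [0.9773, -0.0555, 0.2042, -0.5902], [-0.2035, 0.0184, 0.9789, -0.903], [0.0, 0.0, 0.0, 1.0]] ['K', 'view']
wrist [[290.59, 0.0, 280.81], [0.0, 290.59, 207.26], [0.0, 0.0, 1.0]] [[0.4122, 0.9111, -0.0002, -0.6486], [-0.8796, 0.3978, -0.2607, 0.0347], [-0.2375, 0.1077, 0.9654, -0.3781], [0.0, 0.0, 0.0, 1.0]] ['K', 'view']
```

View pics/scene0.png

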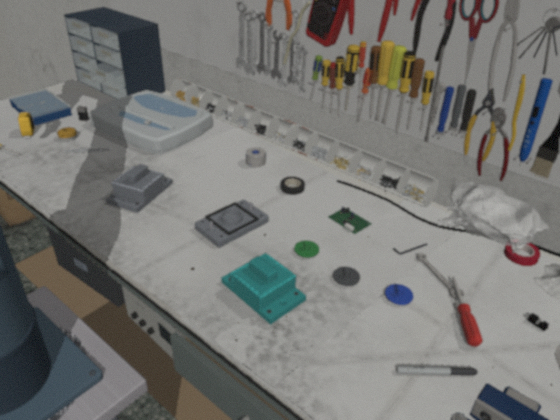

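View pics/top0.png

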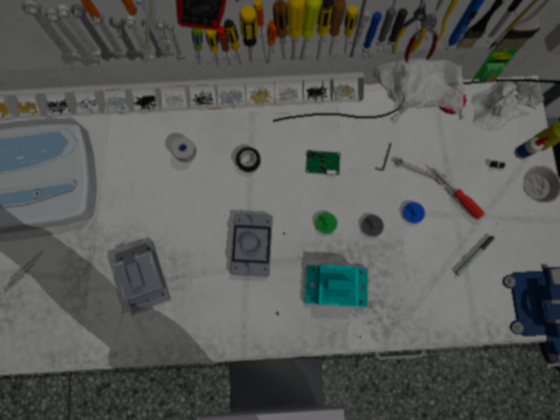

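View pics/wrist0.png

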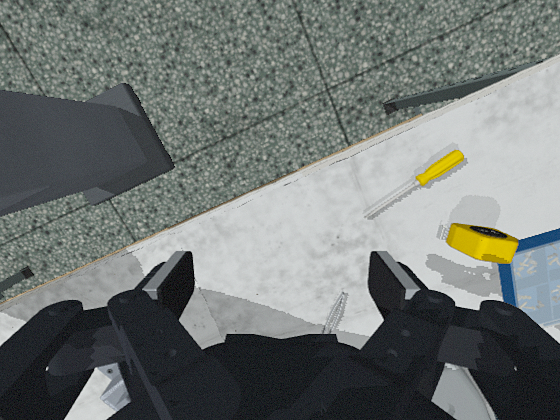

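The top view shows the lower half at about (251,243), the grey upper half at (141,275) and the dark cover at (372,225). I'll measure them next.

```bash
cat > h.py <<'E'
import numpy as np,cv2
def proj(c,p):
    p=np.atleast_2d(p).astype(float); q=p@c["view"][:3,:3].T+c["view"][:3,3]
    q=q*[1,-1,-1]; u=q@c["K"].T; return u[:,:2]/u[:,2:]
def ray(c,uv):
    uv=np.atleast_2d(uv).astype(float); d=np.c_[uv,np.ones(len(uv))]@np.linalg.inv(c["K"]).T
    R=c["view"][:3,:3]; d=(d*[1,-1,-1])@R; o=-R.T@c["view"][:3,3]; return o,d
def plane(c,uv,z):
    o,d=ray(c,uv); return o+d*((z-o[2])/d[:,2])[:,None]
E
python3 - <<'E'
from cell import imaging
from h import *
c=imaging.calibration("top"); im=cv2.imread("pics/top0.png")
for k,(u,v,z) in {"low":(251,243,.02),"up":(141,275,.04),"cover":(372,225,.01)}.items():
    print(k,plane(c,[u,v],z).round(4))
parts=[]
for (u,v) in [(251,243),(141,275),(372,225)]:
    parts.append(cv2.resize(im[v-45:v+45,u-45:u+45],(400,400),interpolation=cv2.INTER_CUBIC)[:, :266*2])
a=np.hstack(parts); a=cv2.resize(a,(800,267)); 
i2=cv2.imread("pics/scene0.png"); b=np.hstack([cv2.resize(i2[v-45:v+45,u-45:u+45],(267,267),interpolation=cv2.INTER_CUBIC) for u,v in [(232,222),(141,187),(346,276)]]);b=cv2.resize(b,(800,267))
cv2.imwrite("pics/crop0.png",np.vstack([a,b]))
E
```

```text
low [[0.5272 0.0265 0.02  ]]
up [[0.4659 0.277  0.04  ]]
cover [[ 0.5554 -0.2647  0.01  ]]
```

View pics/crop0.png

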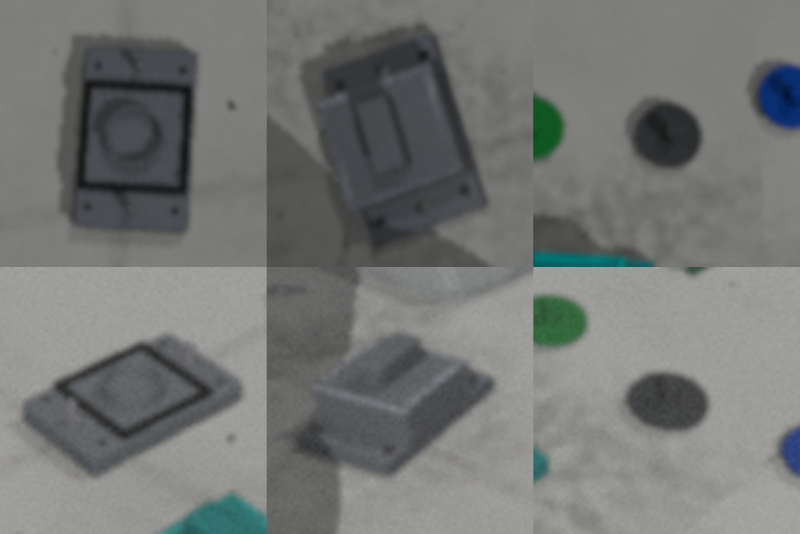

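```bash
python3 - <<'E'
from cell import imaging,robot
from h import *
from scipy.spatial.transform import Rotation as R
s=robot.get_state(); r=R.from_quat(s["tcp_rot"]); print(r.as_matrix().round(4))
c=imaging.calibration("wrist"); V=c["view"]; o=-V[:3,:3].T@V[:3,3]; print(o, r.inv().apply(o-s["position"]), (r.inv().apply(V[:3,:3])).round(3))
for n,(t) in {"low":(251,243,.02),"up":(141,275,.04),"cover":(372,225,.01)}.items():
  for z in (0.,t[2]): pass
# outline fit in top by grey mask
ct=imaging.calibration("top"); im=cv2.imread("pics/top0.png"); hsv=cv2.cvtColor(im,cv2.COLOR_BGR2HSV)
for (u,v) in [(251,243),(141,275),(372,225),(250,200),(200,250)]: print(hsv[v-1:v+2,u-1:u+2].reshape(-1,3).mean(0), im[v,u])
E
```

```text
[[-4.000e-04  4.121e-01  9.111e-01]
 [-1.200e-03  9.111e-01 -4.121e-01]
 [-1.000e+00 -1.300e-03  1.000e-04]]
[0.2080748  0.61795193 0.37400022] [-0.14337431 -0.00092734 -0.0651061 ] [[-0.001  1.     0.   ]
 [ 0.261  0.    -0.965]
 [-0.965 -0.001 -0.261]]
[106.77777778  26.          83.11111111] [83 78 75]
[105.66666667  19.66666667  60.44444444] [56 53 51]
[104.11111111  20.11111111  37.88888889] [39 38 36]
[ 34.22222222   6.77777778 120.66666667] [117 120 119]
[ 28.88888889   5.55555556 125.11111111] [124 126 126]
```

>>> {"fn": "drive_tool", "kwargs": {"plan": "1 -1 -0.2 0 0 0.21 0;1 -1 -0.2 0 0 0.21 0;1 -1 -0.2 0 0 0.21 0;1 -1 -0.2 0 0 0.21 0;1 -1 -0.2 0 0 0.21 0;1 -1 -0.2 0 0 0.21 0;1 -1 -0.2 0 0 0.21 0;1 -1 -0.2 0 0 0.21 0;1 -1 -0.2 0 0 0.21 0;1 -1 -0.2 0 0 0.21 0"}}

```text
clock: 0.98
position: [0.5228, 0.3346, 0.1801]
tcp_rot: [-0.081, 0.702, 0.078, 0.703]
force: [0.5, -0.5, 0.3]
grip_width: 0.0856
```

>>> {"fn": "drive_tool", "kwargs": {"plan": "0.03 -0.2 -0.1 0 0 0 0;0.03 -0.2 -0.1 0 0 0 0;0.03 -0.2 -0.1 0 0 0 0;0.03 -0.2 -0.1 0 0 0 0;0.03 -0.2 -0.1 0 0 0 0"}}

```text
clock: 1.4
position: [0.525, 0.2941, 0.1568]
tcp_rot: [-0.083, 0.702, 0.084, 0.702]
force: [-0.1, 0.0, -0.5]
grip_width: 0.0856
```

```bash
cat > snap.py <<'E'
import sys,pickle
from cell import imaging,robot
from h import *
def snap(tag,cam="wrist"):
    s=robot.get_state(); c=imaging.calibration(cam); im=imaging.grab_frame(cam)[:,:,::-1].copy()
    cv2.imwrite(f"pics/{tag}.png",im); pickle.dump((s,c),open(f"pics/{tag}.pkl","wb")); print(s["clock"],s["position"].round(4) if hasattr(s["position"],"round") else s["position"])
    return s,c,im
if __name__=="__main__": snap(sys.argv[1],*sys.argv[2:])
E
python3 snap.py up1
```

```text
1.4 [0.525  0.2941 0.1568]
```

View pics/up1.png

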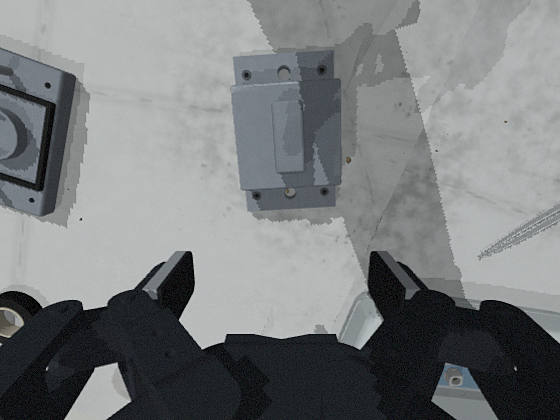

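The wrist view shows the upper half, with its holes at (284,72) and (291,192) and the bar top around (288,136). Next I'll refine these.

```bash
python3 - <<'E'
import pickle
from h import *
s,c=pickle.load(open("pics/up1.pkl","rb")); im=cv2.imread("pics/up1.png")
h=plane(c,[[284,72],[291,192]],.014); print(h, np.linalg.norm(h[0]-h[1]), h.mean(0), np.degrees(np.arctan2(*(h[0]-h[1])[[1,0]])))
b=plane(c,[[273.5,100],[302,99.5],[302,172],[274.5,172]],.068); print(b.round(4), b.mean(0))
crop=im[40:220,220:350]; cv2.imwrite("pics/up1c.png",cv2.resize(crop,None,fx=3.3,fy=3.3,interpolation=cv2.INTER_CUBIC))
E
```

```text
[[0.41245389 0.26928824 0.014     ]
 [0.51870567 0.30244672 0.014     ]] 0.11130555240424049 [0.46557978 0.28586748 0.014     ] -162.6681835392201
[[0.4423 0.2677 0.068 ]
 [0.437  0.2885 0.068 ]
 [0.4899 0.3023 0.068 ]
 [0.4951 0.2809 0.068 ]] [0.46607353 0.28485796 0.068     ]
```

View pics/up1c.png

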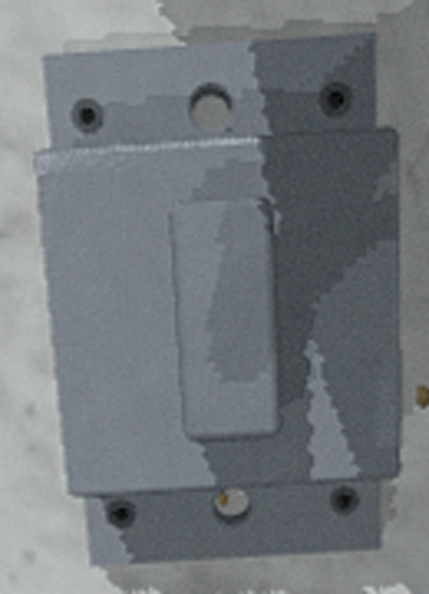

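```bash
python3 - <<'E'
import pickle
from h import *
s,c=pickle.load(open("pics/up1.pkl","rb"))
g=lambda a:np.array(a)/3.3+[220,40]
az=lambda d:np.degrees(np.arctan2(d[1],d[0]))
h=plane(c,g([[211,107],[231.5,501]]),.014); print(h.mean(0),az(h[1]-h[0]),np.linalg.norm(h[0]-h[1]))
b=plane(c,g([[173,203],[270,198],[277,434],[187,440]]),.068); print(b.mean(0),az(b[3]-b[0]),az(b[2]-b[1]),az(b[1]-b[0])-90, az(b[2]-b[3])-90,[np.linalg.norm(b[i]-b[i-1]).round(4) for i in range(4)])
q=plane(c,g([[88,116],[336,100],[344,499],[121,514]]),.014); print(q.mean(0),az(q[3]-q[0]),az(q[2]-q[1]),az(q[1]-q[0])-90,az(q[2]-q[3])-90,[np.linalg.norm(q[i]-q[i-1]).round(4) for i in range(4)])
from scipy.spatial.transform import Rotation as R
print(R.from_quat(s["tcp_rot"]).as_matrix().round(4))
E
```

```text
[0.46576713 0.28544502 0.014     ] 16.936536681126857 0.11071541350591561
[0.46645088 0.2855483  0.068     ] 16.692178213692735 16.426532966724956 16.33195370396608 17.350491734355145 [np.float64(0.0544), np.float64(0.0222), np.float64(0.054), np.float64(0.0219)]
[0.46667216 0.28590622 0.014     ] 16.922485064389026 16.90431481040047 16.959764060315578 17.450371982938165 [np.float64(0.1125), np.float64(0.0682), np.float64(0.1119), np.float64(0.0682)]
[[ 2.000e-04 -2.342e-01  9.722e-01]
 [ 1.500e-03  9.722e-01  2.342e-01]
 [-1.000e+00  1.400e-03  5.000e-04]]
```

>>> {"fn": "drive_tool", "kwargs": {"plan": "0.27 -1 0 0 0 -0.075 0;0.27 -1 0 0 0 -0.075 0;0.27 -1 0 0 0 -0.075 0;0.27 -1 0 0 0 -0.075 0;0.27 -1 0 0 0 -0.075 0;0.27 -1 0 0 0 -0.075 0;0.27 -1 0 0 0 -0.075 0;0.27 -1 0 0 0 -0.075 0;0.27 -1 0 0 0 -0.075 0"}}

```text
clock: 2.2
position: [0.5933, 0.0435, 0.1567]
tcp_rot: [0.001, 0.707, 0.0, 0.707]
force: [-0.4, 1.6, 0.3]
grip_width: 0.0852
```

```bash
python3 snap.py low1; python3 -c "
import cv2
im=cv2.imread('pics/low1.png');cv2.imwrite('pics/low1c.png',cv2.resize(im[30:250,200:380],None,fx=2.7,fy=2.7,interpolation=cv2.INTER_CUBIC))"
```

```text
2.2 [0.5933 0.0435 0.1567]
```

View pics/low1.png

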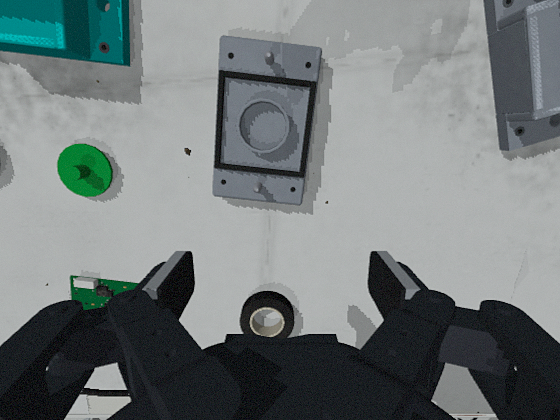

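View pics/low1c.png

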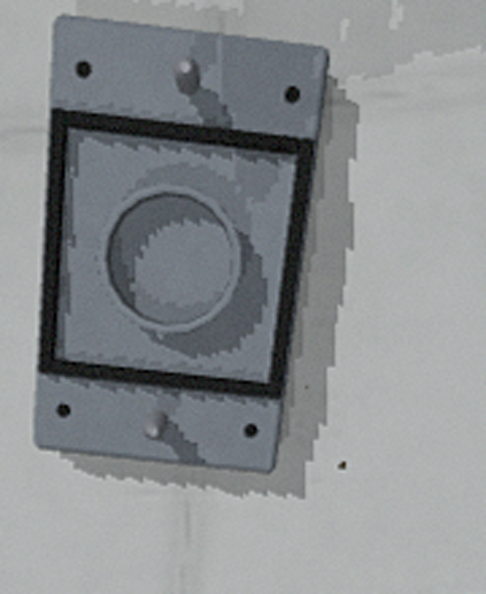

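```bash
python3 - <<'E'
import pickle
from h import *
s,c=pickle.load(open("pics/low1.pkl","rb"))
g=lambda a:np.array(a)/2.7+[200,30]
az=lambda d:np.degrees(np.arctan2(d[1],d[0]))
def quad(p,z):
    q=plane(c,g(p),z); print(q.mean(0).round(4),az(q[3]-q[0]).round(2),az(q[2]-q[1]).round(2),(az(q[1]-q[0])-90).round(2),(az(q[2]-q[3])-90).round(2),[np.linalg.norm(q[i]-q[i-1]).round(4) for i in range(4)])
quad([[84,69],[293,94],[251,430],[64,410]],.02)
quad([[52,108],[314,142],[281,396],[38,372]],.025)
print(plane(c,g([173.5,258]),.032), plane(c,g([[105,258],[242,258]]),.032))
d=plane(c,g([[186,68],[154,423]]),.04);print(d,d.mean(0),az(d[1]-d[0]),np.linalg.norm(d[1]-d[0]))
# predicted dowel
E
```

```text
[0.5257 0.0272 0.02  ] -6.26 -6.4 -6.22 -6.26 [np.float64(0.1124), np.float64(0.0683), np.float64(0.1125), np.float64(0.068)]
[0.5258 0.0271 0.025 ] -6.48 -6.19 -6.84 -5.71 [np.float64(0.0854), np.float64(0.0853), np.float64(0.0838), np.float64(0.0857)]
[[0.52520649 0.02820916 0.032     ]] [[0.52519899 0.00568999 0.032     ]
 [0.52521399 0.05073655 0.032     ]]
[[0.47028131 0.03322794 0.04      ]
 [0.57878837 0.02124523 0.04      ]] [0.52453484 0.02723658 0.04      ] -6.301780919269408 0.10916669971702217
```

>>> {"fn": "drive_tool", "kwargs": {"plan": "0.11 -1 -0.1 0 0 0 0;0.11 -1 -0.1 0 0 0 0;0.11 -1 -0.1 0 0 0 0;0.11 -1 -0.1 0 0 0 0;0.11 -1 -0.1 0 0 0 0;0.11 -1 -0.1 0 0 0 0;0.11 -1 -0.1 0 0 0 0;0.11 -1 -0.1 0 0 0 0;0.11 -1 -0.1 0 0 0 0"}}

```text
clock: 3.0
position: [0.6211, -0.2048, 0.1311]
tcp_rot: [-0.0, 0.707, 0.001, 0.707]
force: [0.6, 1.0, -0.1]
grip_width: 0.0856
```

>>> {"fn": "drive_tool", "kwargs": {"plan": "0 -0.22 0 0 0 0 0;0 -0.22 0 0 0 0 0;0 -0.22 0 0 0 0 0;0 -0.22 0 0 0 0 0"}}

```text
clock: 3.33
position: [0.621, -0.2607, 0.1314]
tcp_rot: [0.0, 0.707, 0.001, 0.707]
force: [0.2, 0.1, 0.3]
grip_width: 0.0853
```

```bash
python3 snap.py cov1
```

```text
3.3333 [ 0.621  -0.2607  0.1314]
```

View pics/cov1.png

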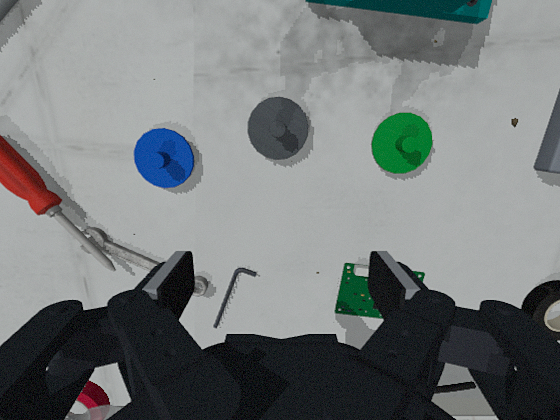

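The dark grey cover is at (278,128), between the blue one and the green one.

```bash
python3 - <<'E'
import pickle
from h import *
s,c=pickle.load(open("pics/cov1.pkl","rb")); im=cv2.imread("pics/cov1.png")
g=cv2.cvtColor(im,cv2.COLOR_BGR2GRAY); r=g[85:175,235:325]
print(r[43,::6], r[::6,43])
m=(r<128).astype(np.uint8); m=cv2.morphologyEx(m,cv2.MORPH_OPEN,np.ones((5,5),np.uint8))
cs,_=cv2.findContours(m,cv2.RETR_EXTERNAL,cv2.CHAIN_APPROX_NONE); k=max(cs,key=cv2.contourArea); print(cv2.fitEllipse(k))
(a,b),_,_=cv2.fitEllipse(k)
p=plane(c,[[a+235,b+85]],.010); print(p)
print(proj(c,np.r_[p[0][:2],.026]))
vis=cv2.cvtColor(r,cv2.COLOR_GRAY2BGR); cv2.drawContours(vis,[k],-1,(0,0,255),1)
e=im[85:175,235:325]; cv2.imwrite("pics/cov1c.png",cv2.resize(np.hstack([e,vis]),None,fx=4.4,fy=4.4,interpolation=cv2.INTER_CUBIC))
E
```

```text
[175 172 141  68  72  73  78  78  80  77  77  75  51 116 165] [165 148  64  79  77  70  68  74  74  52  74  79  76 128 171]
((43.23698043823242, 42.88673400878906), (61.51542663574219, 62.302459716796875), 161.66357421875)
[[ 0.55485242 -0.26372565  0.01      ]]
[[278.11254627 127.8446701 ]]
```

View pics/cov1c.png

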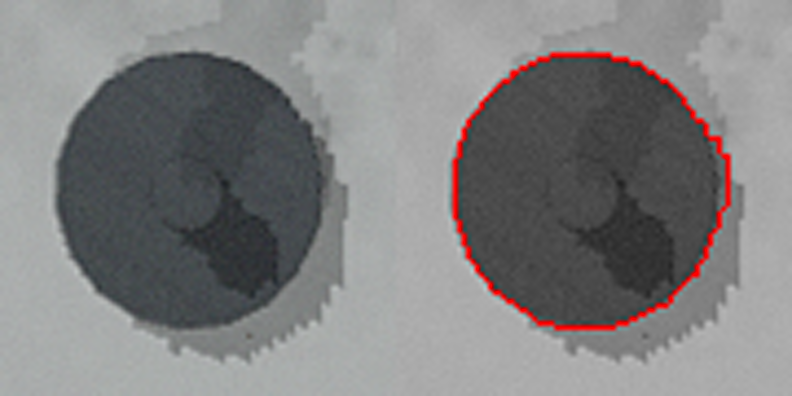

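>>> {"fn": "drive_tool", "kwargs": {"plan": "-0.264 -0.013 -0.25 0 0 0 0.5;-0.264 -0.013 -0.25 0 0 0 0.5;-0.264 -0.013 -0.25 0 0 0 0.5;-0.264 -0.013 -0.25 0 0 0 0.5;-0.264 -0.013 -0.25 0 0 0 0.5;-0.264 -0.013 -0.35 0 0 0 0.5;-0.264 -0.013 -0.42 0 0 0 0.5;-0.264 -0.013 -0.45 0 0 0 0.5;-0.264 -0.013 -0.47 0 0 0 0.5;-0.264 -0.013 -0.475 0 0 0 0.5;-0.264 -0.013 -0.475 0 0 0 0.5", "squeeze": 30}}

```text
clock: 4.3
position: [0.5556, -0.2659, 0.0133]
tcp_rot: [-0.0, 0.707, -0.0, 0.708]
force: [0.3, 0.6, -0.3]
grip_width: 0.0426
```

```bash
python3 snap.py cov2
```

```text
4.3 [ 0.5556 -0.2659  0.0133]
```

View pics/cov2.png

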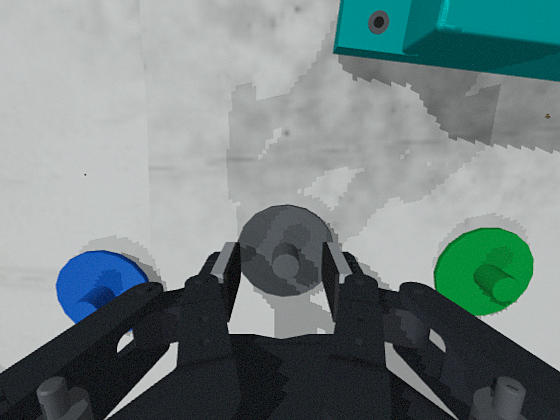

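The knob at (287,265) sits between the pads. Closing now.

>>> {"fn": "drive_tool", "kwargs": {"plan": "0 0 0 0 0 0 1;0 0 0 0 0 0 1;0 0 0 0 0 0 1;0 0 0 0 0 0 1;0 0 0 0 0 0 1;0 0 0 0 0 0 1;0 0 0 0 0 0 1;0 0 0 0 0 0 1"}}

```text
clock: 5.02
position: [0.555, -0.2663, 0.0134]
tcp_rot: [0.0, 0.707, -0.0, 0.708]
force: [-1.6, 0.4, 6.2]
grip_width: 0.0122
```

>>> {"fn": "drive_tool", "kwargs": {"plan": "0 0 0.1 0 0 0 1;0 0 0.2 0 0 0 1;0 0 0.3 0 0 0 1;0 0 0.3 0 0 0 1;0 0 0.3 0 0 0 1"}}

```text
clock: 5.43
position: [0.5553, -0.2665, 0.0889]
tcp_rot: [-0.0, 0.706, -0.001, 0.708]
force: [-0.7, 0.5, -1.4]
grip_width: 0.0123
```

```bash
python3 snap.py cov3
```

```text
5.4333 [ 0.5553 -0.2665  0.0889]
```

View pics/cov3.png

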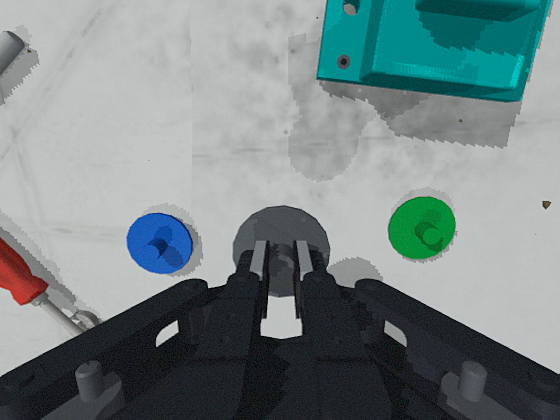

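```bash
python3 - <<'E'
import pickle
from h import *
s,c=pickle.load(open("pics/cov3.pkl","rb")); im=cv2.imread("pics/cov3.png")
g=cv2.cvtColor(im,cv2.COLOR_BGR2GRAY)
print(g[196:216,281], g[235,225:245], g[235,320:340])
p=s["position"]; z=p[2]-.0133+.010
t=np.linspace(0,2*np.pi,721)
for dx in (-.004,-.002,0,.002):
  q=proj(c,np.c_[p[0]+dx+.027*np.cos(t),p[1]+.027*np.sin(t),0*t+z]); r=q[np.argsort(abs(q[:,1]-235))[:4]]
  print(dx,q.min(0),q.max(0),r[:,0].round(1))
E
```

```text
[193 192 192 192 190 191 192 191 187 131  59  79  78  71  77  77  77  79
  77  73] [193 191 191 191 191 190 192 190 192 197 175 115  78  91  88  85  90  90
  87  89] [ 72  73  69  74  76  65  72 186 200 192 194 190 190 192 193 192 191 191
 192 190]
-0.004 [232.76804207 197.62390922] [332.39271174 290.30616603] [331.5 233.7 233.8 331.4]
-0.002 [232.9318225  201.36823884] [332.22361694 293.43213266] [330.4 234.8 234.9 330.3]
0 [233.09451217 205.08650957] [332.05564843 296.5382124 ] [329.1 236.1 236.3 328.9]
0.002 [233.25612192 208.7789925 ] [331.88879499 299.6245944 ] [238.  327.2 327.4 237.8]
```

>>> {"fn": "drive_tool", "kwargs": {"plan": "0 0.1 0.1 0 0 0 1;-0.119 1 0.1 0 0 0 1;-0.119 1 0.1 0 0 0 1;-0.119 1 0.1 0 0 0 1;-0.119 1 0.1 0 0 0 1;-0.119 1 0.1 0 0 0 1;-0.119 1 0.1 0 0 0 1;-0.119 1 0.1 0 0 0 1;-0.119 1 0.1 0 0 0 1;-0.119 1 0.1 0 0 0 1"}}

```text
clock: 6.32
position: [0.524, -0.0172, 0.1117]
tcp_rot: [0.0, 0.708, -0.001, 0.707]
force: [0.2, -0.5, -1.1]
grip_width: 0.0121
```

>>> {"fn": "drive_tool", "kwargs": {"plan": "0 0.12 -0.05 0 0 0 1;0 0.178 -0.1 0 0 0 1;0 0.178 -0.1 0 0 0 1;0 0.178 -0.1 0 0 0 1;0 0.178 -0.1 0 0 0 1;0 0.178 -0.1 0 0 0 1"}}

```text
clock: 6.82
position: [0.525, 0.0263, 0.0878]
tcp_rot: [0.001, 0.707, -0.002, 0.707]
force: [0.0, -0.2, -0.4]
grip_width: 0.012
```

```bash
python3 snap.py pl1
```

```text
6.8167 [0.525  0.0263 0.0878]
```

View pics/pl1.png

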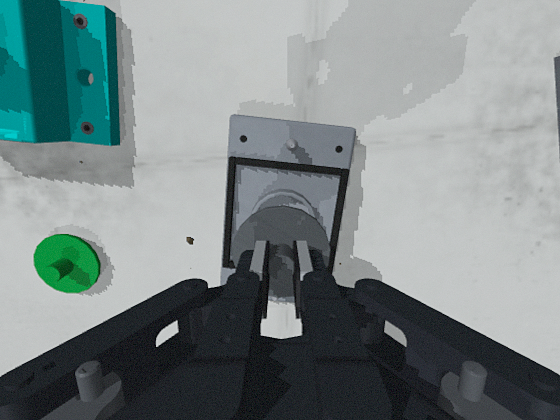

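```bash
python3 - <<'E'
import pickle
from h import *
s,c=pickle.load(open("pics/pl1.pkl","rb"))
t=np.radians(-6.3);R2=np.array([[np.cos(t),-np.sin(t)],[np.sin(t),np.cos(t)]])
def w(x,y,z): return np.r_[R2@[x,y]+[.5255,.0275],z]
print(proj(c,[w(-.056,-.034,.02),w(-.056,.034,.02),w(-.056,0,.04)]).round(1)); print(s["position"])
print(plane(c,[[243,139],[339,149]],.02), w(-.056,-.034,.02),w(-.056,.034,.02))
E
```

```text
[[244.4 138.4]
 [339.4 148.8]
 [293.3 145.2]]
[0.52503098 0.02634035 0.0878033 ]
[[ 0.46652541 -0.00115372  0.02      ]
 [ 0.47373027  0.06713868  0.02      ]] [ 4.66107220e-01 -1.49551064e-04  2.00000000e-02] [0.47356915 0.06743979 0.02      ]
```

>>> {"fn": "drive_tool", "kwargs": {"plan": "0.001 0.005 -0.05 0 0 0 1;0.001 0.005 -0.1 0 0 0 1;0.001 0.005 -0.13 0 0 0 1;0.001 0.005 -0.15 0 0 0 1;0.001 0.005 -0.165 0 0 0 1;0.001 0.005 -0.175 0 0 0 1;0.001 0.005 -0.18 0 0 0 1;0.001 0.005 -0.185 0 0 0 1;0.001 0.005 -0.189 0 0 0 1;0.001 0.005 -0.192 0 0 0 1;0.001 0.005 -0.192 0 0 0 1"}}

```text
clock: 7.78
position: [0.5251, 0.0294, 0.0397]
tcp_rot: [0.0, 0.707, -0.0, 0.707]
force: [-0.2, -0.9, -1.1]
grip_width: 0.0119
```

```bash
python3 snap.py pl2
```

```text
7.7833 [0.5251 0.0294 0.0397]
```

View pics/pl2.png

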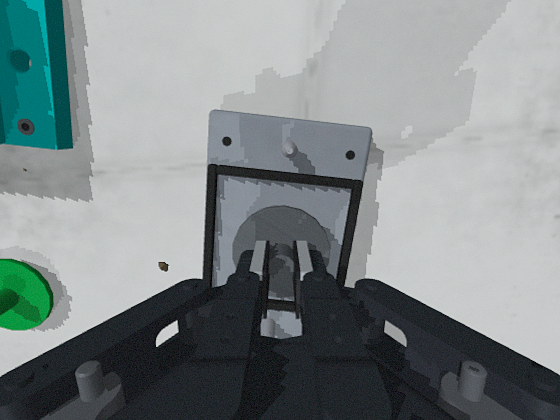

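>>> {"fn": "drive_tool", "kwargs": {"plan": "0 -0.002 -0.003 0 0 0 1;0 -0.002 -0.005 0 0 0 1;0 -0.002 -0.005 0 0 0 1"}}

```text
clock: 8.08
position: [0.5252, 0.0294, 0.0393]
tcp_rot: [0.0, 0.707, -0.0, 0.707]
force: [-2.6, -1.4, 10.7]
grip_width: 0.0123
```

>>> {"fn": "drive_tool", "kwargs": {"plan": "0 0 0 0 0 0 0.75;0 0 0 0 0 0 0.5;0 0 0 0 0 0 0.5;0 0 0 0 0 0 0.5;0 0 0.05 0 0 0 0.5;0 0 0.15 0 0 0 0.5;0 0 0.3 0 0 0 0.4;0.1 0 0.4 0 0 0 0.4;0.24 0 0.4 0 0 0 0.4;0.24 0 0.4 0 0 0 0.4"}}

```text
clock: 8.92
position: [0.5922, 0.0295, 0.1422]
tcp_rot: [0.001, 0.703, 0.0, 0.711]
force: [0.4, 0.0, 0.2]
grip_width: 0.0513
```

```bash
python3 snap.py pl3; python3 -c "
import cv2
im=cv2.imread('pics/pl3.png');cv2.imwrite('pics/pl3c.png',cv2.resize(im[30:250,200:380],None,fx=2.7,fy=2.7,interpolation=cv2.INTER_CUBIC))"
```

```text
8.9167 [0.5922 0.0295 0.1422]
```

View pics/pl3c.png

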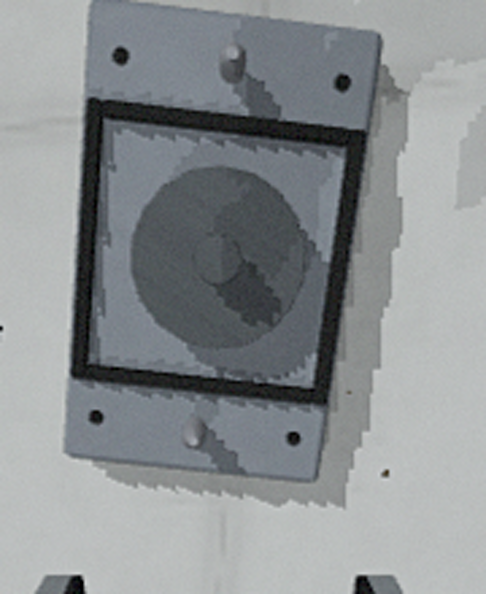

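```bash
python3 - <<'E'
import pickle
from h import *
s,c=pickle.load(open("pics/pl3.pkl","rb"))
g=lambda a:np.array(a)/2.7+[200,30]
az=lambda d:np.degrees(np.arctan2(d[1],d[0]))
def quad(p,z):
    q=plane(c,g(p),z); print(q.mean(0).round(4),az(q[3]-q[0]).round(2),az(q[2]-q[1]).round(2),(az(q[1]-q[0])-90).round(2),(az(q[2]-q[3])-90).round(2))
quad([[121,55],[343,82],[293,438],[96,416]],.02)
quad([[90,97],[367,132],[324,404],[71,377]],.025)
print("cover",plane(c,g([[131,258],[305,258],[218,167],[218,349]]),.036).round(4),plane(c,g([218,257]),.036),"knob",plane(c,g([218,258]),.052))
E
```

```text
[0.5256 0.0271 0.02  ] -6.36 -6.41 -6.32 -6.59
[0.5257 0.0272 0.025 ] -6.83 -6.88 -6.66 -6.22
cover [[0.5254 0.0022 0.036 ]
 [0.5255 0.0554 0.036 ]
 [0.4995 0.0288 0.036 ]
 [0.553  0.0288 0.036 ]] [[0.52514778 0.02880725 0.036     ]] knob [[0.52542181 0.0287774  0.052     ]]
```

>>> {"fn": "drive_tool", "kwargs": {"plan": "-0.504 1 0 0 0 0.094 0;-0.504 1 0 0 0 0.094 0;-0.504 1 0 0 0 0.094 0;-0.504 1 0 0 0 0.094 0;-0.504 1 0 0 0 0.094 0;-0.504 1 0 0 0 0.094 0;-0.504 1 0 0 0 0.094 0;-0.504 1 0 0 0 0.094 0;-0.504 1 0 0 0 0.094 0;-0.504 1 0 0 0 0.094 0"}}

```text
clock: 9.8
position: [0.4587, 0.278, 0.1383]
tcp_rot: [-0.104, 0.7, 0.103, 0.699]
force: [-0.1, -0.7, -0.3]
grip_width: 0.0856
```

```bash
python3 snap.py up2; python3 -c "
from cell import robot
from scipy.spatial.transform import Rotation as R
s=robot.get_state(); print(R.from_quat(s['tcp_rot']).as_matrix().round(4))"
```

```text
9.8 [0.4587 0.278  0.1383]
[[-2.000e-04 -2.886e-01  9.574e-01]
 [-1.400e-03  9.574e-01  2.886e-01]
 [-1.000e+00 -1.300e-03 -6.000e-04]]
```

View pics/up2.png

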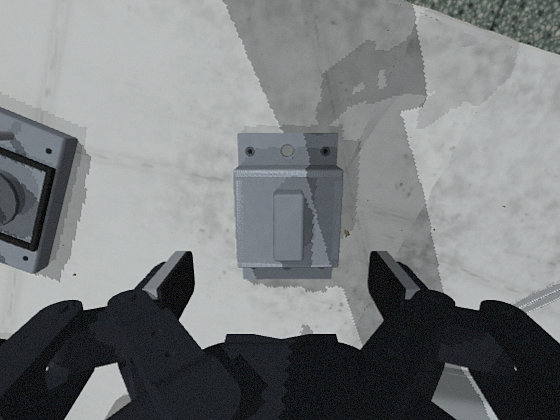

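```bash
python3 - <<'E'
import pickle
from h import *
from cell import robot
s,c=pickle.load(open("pics/up2.pkl","rb"))
b=plane(c,[[274.5,192],[302,191],[303.5,261],[275.5,262]],.068); az=lambda d:np.degrees(np.arctan2(d[1],d[0]))
print(b.mean(0),az(b[3]-b[0]),az(b[2]-b[1]))
q=plane(c,[[250,152],[326,151.5]],.014); print(q, az(q[1]-q[0])-90); print(plane(c,[[288,151.5]],.014))
t=np.radians(16.9);print(robot.get_state()["position"], np.array([.4663,.2856])-.056*np.array([np.cos(t),np.sin(t)]))
E
```

```text
[0.46514852 0.28545307 0.068     ] 17.33703258544456 19.150899947743547
[[0.42361135 0.23705901 0.014     ]
 [0.40317772 0.30293526 0.014     ]] 17.23295724419728
[[0.41317829 0.26994008 0.014     ]]
[0.45917971 0.27739206 0.1382751 ] [0.41271844 0.26932068]
```

>>> {"fn": "drive_tool", "kwargs": {"plan": "0 0.026 -0.1 0 0 0 0;0 0.026 -0.2 0 0 0 0;0 0.026 -0.2 0 0 0 0;0 0.026 -0.2 0 0 0 0"}}

```text
clock: 10.18
position: [0.4586, 0.2835, 0.0876]
tcp_rot: [-0.104, 0.701, 0.102, 0.699]
force: [-0.4, -0.4, 0.4]
grip_width: 0.0856
```

>>> {"fn": "drive_tool", "kwargs": {"plan": "0.031 0.01 0 0 0 0 0;0.031 0.01 -0.05 0 0 0 0;0.031 0.01 -0.1 0 0 0 0;0.031 0.01 -0.13 0 0 0 0;0.031 0.01 -0.15 0 0 0 0;0.031 0.01 -0.15 0 0 0 0;0.031 0.01 -0.15 0 0 0 0", "squeeze": 80}}

```text
clock: 10.77
position: [0.4663, 0.2881, 0.0504]
tcp_rot: [-0.104, 0.7, 0.104, 0.699]
force: [-0.5, 0.6, -0.1]
grip_width: 0.0854
```

>>> {"fn": "drive_tool", "kwargs": {"plan": "0 0 0 0 0 0 0.4;0 0 0 0 0 0 0.6;0 0 0 0 0 0 1;0 0 0 0 0 0 1;0 0 0 0 0 0 1;0 0 0 0 0 0 1;0 0 0 0 0 0 1;0 0 0 0 0 0 1"}}

```text
clock: 11.43
position: [0.467, 0.2882, 0.0514]
tcp_rot: [-0.104, 0.699, 0.104, 0.7]
force: [-0.5, -0.5, 5.0]
grip_width: 0.0219
```

```bash
python3 snap.py up3
```

```text
11.4333 [0.467  0.2882 0.0514]
```

View pics/up3.png

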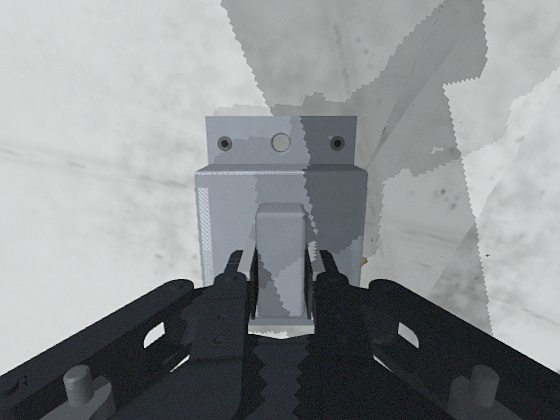

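```bash
python3 - <<'E'
import pickle
from h import *
from scipy.spatial.transform import Rotation as R
s,c=pickle.load(open("pics/up3.pkl","rb")); az=lambda d:np.degrees(np.arctan2(d[1],d[0]))
q=plane(c,[[225,144],[338,143],[281,143]],.014); print(q)
a=az(q[1]-q[0])-90; M=R.from_quat(s["tcp_rot"]).as_matrix(); print("yaw up",a,"tool",az(M[:,2]),"tool z axis",M[:,0])
u=np.array([np.cos(np.radians(a)),np.sin(np.radians(a))]); cen=(q[0]+q[1])[:2]/2+.056*u; print("cen",cen, q[2,:2]+.056*u)
d=cen-s["position"][:2]; t=np.radians(az(M[:,2])); print("rel tool: z",d@[np.cos(t),np.sin(t)],"y",d@[-np.sin(t),np.cos(t)])
E
```

```text
[[0.42276878 0.23829987 0.014     ]
 [0.40225934 0.3038886  0.014     ]
 [0.41231461 0.27072737 0.014     ]]
yaw up 17.3643409410236 tool 16.872980612599832 tool z axis [ 6.01009701e-04  1.45299354e-04 -9.99999809e-01]
cen [0.46596193 0.28780726] [0.46576248 0.2874404 ]
rel tool: z -0.0010838779987546977 y -0.00011047431699667376
```

>>> {"fn": "drive_tool", "kwargs": {"plan": "0 0 0.1 0 0 0 1;0 0 0.2 0 0 0 1;0 0 0.3 0 0 0 1;0 0 0.34 0 0 0 1;0 0 0.34 0 0 0 1"}}

```text
clock: 11.9
position: [0.4679, 0.2891, 0.1377]
tcp_rot: [-0.103, 0.698, 0.104, 0.701]
force: [1.0, 0.7, -4.4]
grip_width: 0.0224
```

>>> {"fn": "drive_tool", "kwargs": {"plan": "0.02 -0.08 0 0 0 -0.01 1;0.05 -0.2 0 0 0 -0.03 1;0.07 -0.32 0 0 0 -0.04 1;0.1 -0.44 0 0 0 -0.06 1;0.13 -0.56 0 0 0 -0.07 1;0.16 -0.68 0 0 0 -0.09 1;0.19 -0.8 0 0 0 -0.1 1;0.22 -0.9 0 0 0 -0.12 1;0.239 -0.96 0 0 0 -0.129 1;0.239 -1 0 0 0 -0.129 1;0.239 -1 0 0 0 -0.129 1;0.239 -1 0 0 0 -0.129 1"}}

```text
clock: 12.9
position: [0.5256, 0.0394, 0.1351]
tcp_rot: [0.039, 0.707, -0.038, 0.706]
force: [-0.3, -0.2, -4.1]
grip_width: 0.022
```

```bash
python3 snap.py f1; python3 -c "
from cell import robot
from scipy.spatial.transform import Rotation as R
s=robot.get_state(); print(R.from_quat(s['tcp_rot']).as_matrix().round(4))"
```

```text
12.9 [0.5256 0.0394 0.1351]
[[-0.0011  0.1073  0.9942]
 [ 0.0011  0.9942 -0.1073]
 [-1.      0.001  -0.0012]]
```

View pics/f1.png

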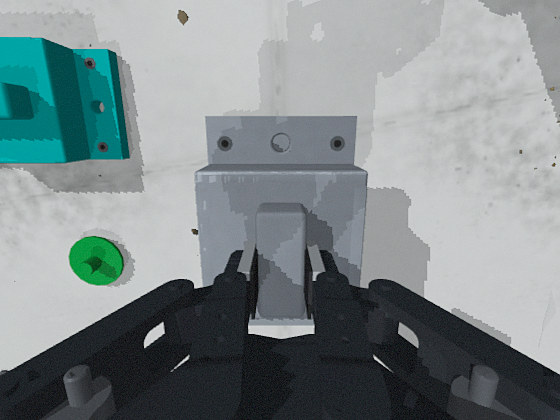

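>>> {"fn": "drive_tool", "kwargs": {"plan": "0.005 -0.049 -0.03 0 0 -0.001 1;0.005 -0.049 -0.08 0 0 -0.001 1;0.005 -0.049 -0.12 0 0 -0.001 1;0.005 -0.049 -0.15 0 0 -0.001 1;0.005 -0.049 -0.16 0 0 -0.001 1;0.005 -0.049 -0.16 0 0 -0.001 1;0.005 -0.049 -0.16 0 0 -0.001 1"}}

```text
clock: 13.53
position: [0.5277, 0.0264, 0.0958]
tcp_rot: [0.04, 0.706, -0.04, 0.706]
force: [-0.9, -0.0, -3.7]
grip_width: 0.0219
```

```bash
python3 snap.py f2; python3 snap.py f2s scene; python3 snap.py f2t top;python3 -c "
import cv2,numpy as np
im=cv2.imread('pics/f2.png');a=cv2.resize(im[100:250,180:390],(700,500),interpolation=cv2.INTER_CUBIC);cv2.imwrite('pics/f2c.png',a)"
```

```text
13.5333 [0.5277 0.0264 0.0958]
13.5833 [0.528  0.0263 0.0961]
13.6333 [0.5281 0.0262 0.0962]
```

View pics/f2c.png

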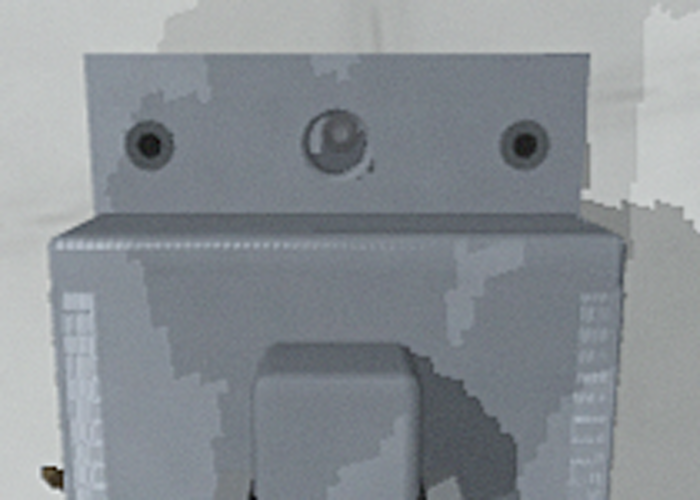

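The dowel tip shows through the hole, at about (342,130) in the crop. I'll compute the offset from that.

```bash
python3 - <<'E'
import pickle
from h import *
s,c=pickle.load(open("pics/f2.pkl","rb"))
g=lambda a:np.array(a)/3.3333+[180,100]
zb=s["position"][2]-.0514
print(zb, "hole",plane(c,g([336,141.5]),zb+.014),"scr",plane(c,g([[150,145],[525,145]]),zb+.014).mean(0),"tip",plane(c,g([342,131]),.04))
im=cv2.imread('pics/f2.png');cv2.imwrite('pics/f2d.png',cv2.resize(im[125:160,262:300],None,fx=14,fy=14,interpolation=cv2.INTER_CUBIC))
E
```

```text
0.04441061969761123 hole [[0.47065716 0.03198848 0.05841062]] scr [0.47130921 0.03219858 0.05841062] tip [[0.46957025 0.03334612 0.04      ]]
```

View pics/f2d.png

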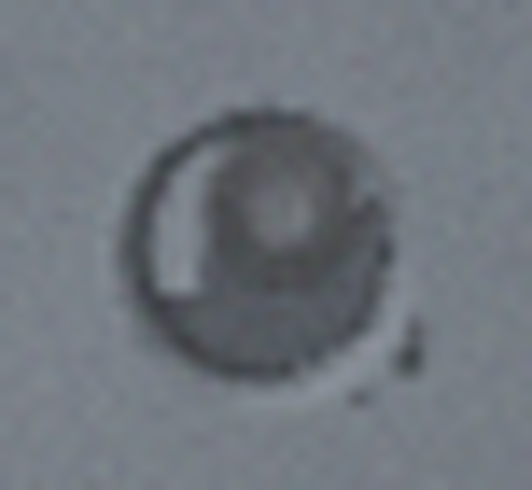

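>>> {"fn": "drive_tool", "kwargs": {"plan": "-0.006 0.005 0 0 0 0 1;-0.006 0.005 0 0 0 0 1;-0.006 0.005 0 0 0 0 1;-0.006 0.005 -0.01 0 0 0 1;-0.006 0.005 -0.02 0 0 0 1;-0.006 0.005 -0.03 0 0 0 1;-0.006 0.005 -0.03 0 0 0 1;-0.006 0.005 -0.03 0 0 0 1"}}

```text
clock: 14.35
position: [0.5259, 0.0272, 0.088]
tcp_rot: [0.04, 0.706, -0.04, 0.706]
force: [0.7, -0.1, -4.4]
grip_width: 0.0222
```

```bash
python3 snap.py f3; python3 - <<'E'
import cv2
im=cv2.imread('pics/f3.png');cv2.imwrite('pics/f3d.png',cv2.resize(im[125:160,262:300],None,fx=14,fy=14,interpolation=cv2.INTER_CUBIC))
E
```

```text
14.35 [0.5259 0.0272 0.088 ]
```

View pics/f3d.png

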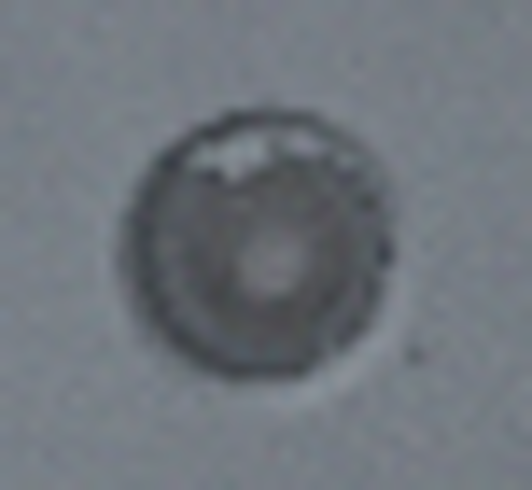

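>>> {"fn": "drive_tool", "kwargs": {"plan": "0.003 0 0 0 0 0 1;0.003 0 -0.01 0 0 0 1;0.003 0 -0.02 0 0 0 1;0.003 0 -0.03 0 0 0 1;0.003 0 -0.038 0 0 0 1;0.003 0 -0.044 0 0 0 1;0.003 0 -0.044 0 0 0 1;0.003 0 -0.044 0 0 0 1"}}

```text
clock: 15.07
position: [0.5268, 0.0272, 0.0772]
tcp_rot: [0.04, 0.706, -0.04, 0.706]
force: [-0.1, 0.1, -3.4]
grip_width: 0.0225
```

>>> {"fn": "drive_tool", "kwargs": {"plan": "0 0 -0.004 0 0 0 1;0 0 -0.008 0 0 0 1;0 0 -0.012 0 0 0 1;0 0 -0.016 0 0 0 1;0 0 -0.02 0 0 0 1;0 0 -0.024 0 0 0 1;0 0 -0.024 0 0 0 1;0 0 -0.024 0 0 0 1"}}

```text
clock: 15.73
position: [0.5272, 0.0272, 0.0718]
tcp_rot: [0.04, 0.706, -0.04, 0.706]
force: [-2.4, -0.2, 8.0]
grip_width: 0.022
```

>>> {"fn": "drive_tool", "kwargs": {"plan": "0 0 -0.004 0 0 0 1;0 0 -0.006 0 0 0 1;0 0 -0.006 0 0 0 1;0 0 -0.006 0 0 0 1", "squeeze": 100}}

```text
clock: 16.07
position: [0.5272, 0.0273, 0.0714]
tcp_rot: [0.04, 0.706, -0.04, 0.706]
force: [-5.8, 0.0, 19.4]
grip_width: 0.0217
```

```bash
python3 snap.py e1; python3 snap.py e1s scene; python3 - <<'E'
from cell import robot
from scipy.spatial.transform import Rotation as R
import cv2,numpy as np
s=robot.get_state(); print(R.from_quat(s['tcp_rot']).as_matrix().round(4),s["force"],s["position"],np.abs(s["dq"]).max())
im=cv2.imread('pics/e1.png');b=cv2.imread('pics/e1s.png')
cv2.imwrite('pics/e1c.png',np.hstack([cv2.resize(im[90:330,160:400],(400,400)),cv2.resize(b[165:285,172:292],(400,400),interpolation=cv2.INTER_CUBIC)]))
E
```

```text
16.0667 [0.5272 0.0273 0.0714]
16.1167 [0.5272 0.0273 0.0714]
[[ 5.000e-04  1.136e-01  9.935e-01]
 [ 2.000e-04  9.935e-01 -1.136e-01]
 [-1.000e+00  3.000e-04  5.000e-04]] [-6.42296583 -0.04304321 20.16791443] [0.52714935 0.02726436 0.07137424] 0.001484321763286752
```

View pics/e1c.png

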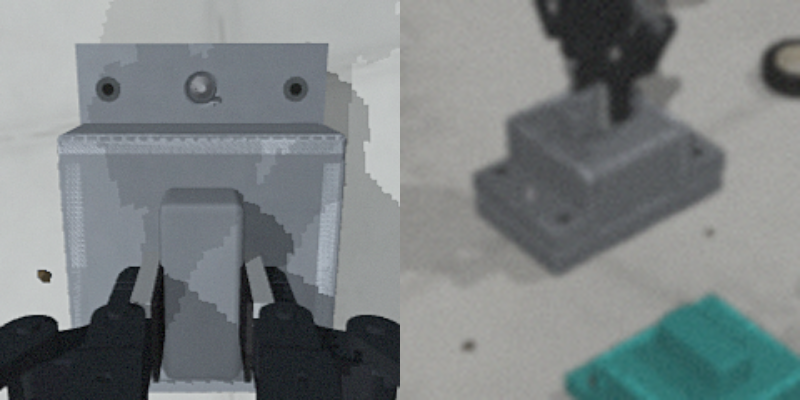

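The halves meet flush and the dowel shows through the hole. Force is steady at 20 N, and everything is still.

```bash
python3 -c "
from cell import robot
print(robot.hand_in())"
```

```text
the job is handed in; nothing more can be done
None
```

The housing is closed and I handed it in with the arm still gripping the bar and pressing down; the simulator gives no verdict.

**Cover:** I set the dark cover on the chamber rim and let go. Pictures afterwards put it about 1.6 mm off centre (limit 5 mm), at the right height and level by eye.

**Upper half:** I fitted it over the dowels after correcting about 1.5 mm from seeing a dowel tip through one of its holes, then pressed it down.

**Last checks at 16.1 s:**
- **Position:** the tool was at z = 0.0714 m, which puts the two faces together. This assumes the bar did not slip in the grip.
- **Force and motion:** the wrist read a steady 20 N upward, with a small sideways force of about 6 N along x. That is about 24 N net of the part's weight, well above the roughly 9 N needed. Grip was set to 100 N and the arm was still.
- **Pictures:** the halves look flush and level, with the visible dowel through its hole. I could not see the second dowel or measure the seal travel directly.

The arm never went near the circuit board, tape or spool. I did not re-measure their positions at the end.

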